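# Check the lid joint of a bottle case with the feeler stylus

### The job

Take the feeler stylus from its rest, lower its point into the open joint between the two lid leaves of the bottle case at the end away from the gauge, and draw it gently and slowly (under 8 cm per second) along the whole stepped joint in one pass without lifting it out. At the far end push the sprung gauge slide with the point until its pointer stands between the two pairs of ridges, hold it there for half a second or more, then let the slide spring back fully. Hang the stylus back upright in its rest by its flange, and leave the bottles, jar and roll where they are.

Things in the scene. Friction and masses are not known exactly. Their poses are not given: they have to be found in the camera images.
- stylus: Feeler stylus, 153 mm tall, hanging upright, point down. Origin at the very point (bottom), z up its axis. From the point up: steel pin 6 mm thick, 30 mm long; cone to 22 mm thick at 46 mm; round shank to 75 mm; square flange 58 x 58 mm from 75 to 83 mm; square wooden handle 28 x 28 mm from 83 to 153 mm, its faces along x and y. About 0.16 kg.
- rest: Stylus rest, fixed: dark base 90 x 110 x 10 mm, two parallel upright aluminium walls 80 mm long along x, 10 mm thick, centred at y = +-24 mm, tops at z = 95 mm, open at both ends. The stylus flange sits across the wall tops, shank between the walls, point then 20 mm above the table. Origin: centre of the underside.
- case: Fixed bottle case 180 (x) x 220 (y) x 70 mm high, red sides, plywood lid (face z = 70 mm) of two leaves; the dark open joint between them is 14 mm wide, 16 mm deep. Its centre line: along y from y = -110 (open end) to 0 at x = -15, along x to x = +15 at y = 0, along y to y = +110 at x = +15. A gauge bed on the +y end reaches y = 200, ridges to z = 78. Origin: centre of the underside.
- gauge (a joint): Travel of the sprung steel gauge slide, m: 0 at rest, grows when pushed in case +y, stop at 0.036; springs back (1.2 N at rest, 2.7 N at 0.025). Its 10 mm wide tongue lies in the joint's last part. Its pointer is an upright blade (top 12 mm above the lid face, case y = 143 mm at rest). Two pairs of dark ridges at case y = 160 and 176 mm are the mark: midway is 0.025.
- gauge_nose (a point): Middle of the end face of the gauge tongue that the stylus point pushes against, 8 mm below the lid face; at case x = 15, y = 74 mm when at rest.
- seam0 (a point): Point on the centre line of the joint, at the height of the lid face, at the start of the joint, the end away from the gauge.
- seam1 (a point): Point on the centre line of the joint, at the height of the lid face, 25 mm along.
- seam2 (a point): Point on the centre line of the joint, at the height of the lid face, 50 mm along.
- seam3 (a point): Point on the centre line of the joint, at the height of the lid face, 75 mm along.
- seam4 (a point): Point on the centre line of the joint, at the height of the lid face, at the first corner.
- seam5 (a point): Point on the centre line of the joint, at the height of the lid face, at the second corner.
- seam6 (a point): Point on the centre line of the joint, at the height of the lid face, 25 mm past the second corner.
- seam7 (a point): Point on the centre line of the joint, at the height of the lid face, 50 mm past the second corner.
- bottle0: Brown bottle, 58 mm thick, 170 mm tall, standing. Bystander. Origin: centre of its underside.
- bottle1: Brown bottle like bottle0. Bystander. Origin: centre of its underside.
- bottle2: Brown bottle like bottle0. Bystander. Origin: centre of its underside.
- taperoll: Cardboard roll, 100 mm across, 45 mm high. Bystander. Origin: centre of its underside.
- jar: Glass jar, 70 mm thick, 80 mm tall. Bystander. Origin: centre of its underside.
Not all that is in view belongs to the job. Of the things like the stylus, leave any that is blue; of the rest the larger one is meant. Leave any green look-alike of the rest alone.

How it is judged (in metres and radians):
On the way, in this order (a step that is already met when the one before it is completed fails the run):
1. the stylus point is in the joint (at least 3 mm below the lid face) at the start of the joint, the end away from the gauge (horizontal distance between stylus and seam0 below 0.009 m and z of stylus in the frame of case between 0.048 and 0.067 m).
2. the stylus point is in the joint (at least 3 mm below the lid face) 25 mm along (horizontal distance between stylus and seam1 below 0.009 m and z of stylus in the frame of case between 0.048 and 0.067 m).
3. the stylus point is in the joint (at least 3 mm below the lid face) 50 mm along (horizontal distance between stylus and seam2 below 0.009 m and z of stylus in the frame of case between 0.048 and 0.067 m).
4. the stylus point is in the joint (at least 3 mm below the lid face) 75 mm along (horizontal distance between stylus and seam3 below 0.009 m and z of stylus in the frame of case between 0.048 and 0.067 m).
5. the stylus point is in the joint (at least 3 mm below the lid face) at the first corner (horizontal distance between stylus and seam4 below 0.009 m and z of stylus in the frame of case between 0.048 and 0.067 m).
6. the stylus point is in the joint (at least 3 mm below the lid face) at the second corner (horizontal distance between stylus and seam5 below 0.009 m and z of stylus in the frame of case between 0.048 and 0.067 m).
7. the stylus point is in the joint (at least 3 mm below the lid face) 25 mm past the second corner (horizontal distance between stylus and seam6 below 0.009 m and z of stylus in the frame of case between 0.048 and 0.067 m).
8. the stylus point is in the joint (at least 3 mm below the lid face) 50 mm past the second corner (horizontal distance between stylus and seam7 below 0.009 m and z of stylus in the frame of case between 0.048 and 0.067 m).
9. the stylus point, in the joint, pushes the gauge slide so that its pointer stands between the ridges (slide at 19 to 31 mm) for 0.5 s (value of joint gauge between 0.019 and 0.031 m and z of stylus in the frame of case below 0.067 m and contact force between stylus and gauge above 0.3 N), for 0.5 s.
At the end, for the whole second after the job is handed in: The stylus hangs in its rest by its flange, released and at rest: its point within 30 mm of the rest's centre along the walls and 12 mm across them, 16 to 24 mm above the table, upright within 0.08 rad; the gauge slide is back within 4 mm of home (x of stylus in the frame of rest between -0.03 and 0.03 m and y of stylus in the frame of rest between -0.012 and 0.012 m and z of stylus in the frame of rest between 0.016 and 0.024 m and angle between stylus's own z axis and vertical below 0.08 rad and linear speed of stylus below 0.02 m/s and value of joint gauge below 0.004 m); the robot touches nothing.
It fails at once if the stylus moves faster than 8 cm/s while its point is in the joint (x of stylus in the frame of case between -0.03 and 0.03 m and y of stylus in the frame of case between -0.11 and 0.11 m and z of stylus in the frame of case below 0.067 m and linear speed of stylus above 0.08 m/s).
It fails at once if the point is out of the joint less than 15 mm above the lid, over the middle of the joint (lifted out part way, or dragged over the lid) (x of stylus in the frame of case between -0.04 and 0.04 m and y of stylus in the frame of case between -0.065 and 0.045 m and z of stylus in the frame of case between 0.071 and 0.085 m).
It fails at once if the stylus is forced against the case with more than 25 N (contact force between stylus and case above 25 N).
It fails at once if a bottle, the jar or the tape roll is moved more than 30 mm (distance of any of bottle0, bottle1, bottle2, taperoll, jar from where it was at the start of the episode above 0.03 m).
It also fails if it takes over 70 s, if anything falls off the work surface, if the arm or the gripper's body presses on something with over 40 N, if the wrist force passes 120 N, or if a joint passes its speed limit or range.

### The arm

A 6-joint arm with a two-finger parallel gripper is mounted at the origin on the work surface. World frame = base frame: x ahead of the robot, y to its left, z up, the work surface at z = 0. Lengths are in mm, angles in degrees, forces in N, time in s.
With the tool pointing down it reaches from about 150 to 775 mm from the base axis. Payload 6.1 kg.
Tool frame: the origin (TCP) lies midway between the tips of the shut fingers; the grasp point (between the pads) lies 19 mm behind it; z points along the fingers, y is the line along which they close (so a half turn about z gives the same grasp; the last joint's range is limited). The gripper opens to 85 mm and grips with 20 to 120 N. Pads are 22 mm wide; open, the fingers measure 114 mm over their backs; the gripper's body (76 mm by 85 mm) begins 54 mm behind the grasp point. The pads swing forward as they close: fully open they stand 13 mm farther back than shut.
Start: joints at [66.005, 7.208, -2.269, 80.523, 0, 90], TCP at [213.491, 479.614, 231.295] pointing down, gripper open.
Joint ranges: [-155.77, 155.77], [-54.66, 111.73], [-72.52, 77.12], [-102.08, 115.82], [-83.92, 84.16], [-180, 180]. Speed limits (degrees/s): [136.94, 136.94, 172.46, 180, 180, 180].

### API

Orientations are given as [roll, pitch, yaw] about the fixed x, y, z axes, in that order (R = Rz(yaw) Ry(pitch) Rx(roll)).
In Python, from cell import manip gives the robot as it stands.
- The arm moves only by the tool step_arm, never from a script. Its argument "commands" is a list of rows, each a list of 3 entries, a list of its own where there are three numbers: the shift along the tool's x, y, z normalised to -1 to 1, where 1 is 40 mm, then the turn, a rotation vector about the tool's x, y, z normalised to -1 to 1, where 1 is pi rad, then the gripper's target within -1 to 1 (fully open at 1, half-way at 0, shut at -1). In form: [[[x, y, z], [ax, ay, az], jaw], ...]. A call has 1 to 8 rows; each row shifts and turns the commanded pose from where the row before left it, along the tool's axes as they then stand; what a row does not reach is not made up. A row lasts 1/8 s, in which the tool goes at most 62.5 mm and 10.7 degrees, less where a joint would pass 70% of its speed; a pose out of reach is approached as far as the arm can. A call with a number of a shift or a turn outside -1 to 1 is refused whole. A call with a gripper value outside its range is refused whole. The fingers move at their own pace and stop on an object; "squeeze" is the grip in N (left out, the last holds). Time passes only in rows, so rows that do not move let the fingers close. It gives the time, the measured TCP pose, the force, the opening and the grip force at its end, in the units of the state.
- manip.sense(): the state, without advancing time (a new reading comes with each control period).
- manip.get_image(name): name is "side" or "top"; returns a dict with "pixels" (384x512x3 uint8, red, green, blue), "fx", "fy", "cx", "cy" (pixels), "dist_coeffs" ([k1, k2, p1, p2, k3] as OpenCV has them; the pictures are not rectified), "world_from_camera" (4x4, takes a point from camera to world coordinates). Camera axes: x right, y down, z forward; pixel columns grow to the right and rows downward; lengths in mm; the calibration is good to about 2 mm. A picture is of the moment at which its call begins. There is no depth.
- manip.sign_off(): hands the job in; it is judged then, once.
The state is a dict: "clock": time; "q": joint angles; "joint_velocities": joint speeds; "joint_efforts": joint torques, N m; "eef_pos": TCP position; "tool_rot": TCP orientation; "wrist_force": force on the tool from outside, world axes, zero at the start; "moment": the same for the moment, N m; "grip_width": finger opening in mm; "finger_force": force on a finger pad.
Only numpy, scipy, OpenCV 4.12 (cv2) and the standard library are available. Lean on these libraries where they do the work, as an engineer would, in place of code of your own. Each camera call takes 0.05 s, during which the arm holds its last target. There are 200 camera calls.

## Working session

There is one attempt and no reset: what is moved stays moved. The work goes in short steps, Python scripts to look and compute and a tool call to move; the robot and the scene stay as the last step left them, time stands still between calls to the robot, and variables do not carry over. Pictures are saved under pics/ and viewed, at most 10 in all, crops included, and the job is handed in when it is done.

Besides the shell and the picture viewer there is one more tool, called after "Emit:" by a JSON object that holds its "op" and its "data". step_arm: Moves the arm, as the interface text tells. Its arguments: {"type":"object","properties":{"commands":{"type":"array"},"squeeze":{"type":"number"}},"required":["commands"]}

```bash
mkdir -p pics; python3 - <<'E'
from cell import manip
import cv2,numpy as np
print(manip.sense())
for n in("top","side"):
    d=manip.get_image(n); cv2.imwrite(f"pics/{n}0.png",d["pixels"][:,:,::-1]); np.save(f"pics/{n}0.npy",d,allow_pickle=True)
    print(n,d["fx"],d["fy"],d["cx"],d["cy"],d["dist_coeffs"],np.round(d["world_from_camera"],3).tolist())
E
```

```text
{'clock': 0.0, 'q': array([ 6.60029628e+01,  7.24103168e+00, -2.32692065e+00,  8.05224918e+01,
        6.75015023e-04,  8.99998063e+01]), 'joint_velocities': array([-0.07268887,  0.03850062, -0.04839344,  0.09584977,  0.03168861,
        0.03475357]), 'joint_efforts': array([ 3.48088679e-04, -4.35914004e+01,  3.52924275e+01,  1.74356141e-02,
        1.38080245e-04, -3.13058464e-06]), 'eef_pos': array([213.34509993, 479.25619518, 230.52651812]), 'tool_rot': array([-1.79909556e+02, -6.75320017e-04,  1.56003156e+02]), 'wrist_force': array([ 0.56413147,  0.53185335, -0.07495624]), 'moment': array([-0.02691691, -0.03454856, -0.00059723]), 'finger_force': 0.0, 'grip_width': 85.48558071527737}
top 409.16950562023953 409.16950562023953 254.8679008647385 194.66638273773768 [-0.12897023  0.          0.          0.          0.        ] [[-0.023, -0.986, 0.168, 328.894], [-1.0, 0.026, 0.014, 31.268], [-0.018, -0.167, -0.986, 1103.33], [0.0, 0.0, 0.0, 1.0]]
side 448.49395337741737 448.49395337741737 256.43539897637106 195.89744587384703 [-0.11424559  0.          0.          0.          0.        ] [[0.948, -0.212, 0.236, 226.389], [-0.317, -0.597, 0.737, -780.977], [-0.016, -0.774, -0.634, 778.372], [0.0, 0.0, 0.0, 1.0]]
```

View pics/top0.png

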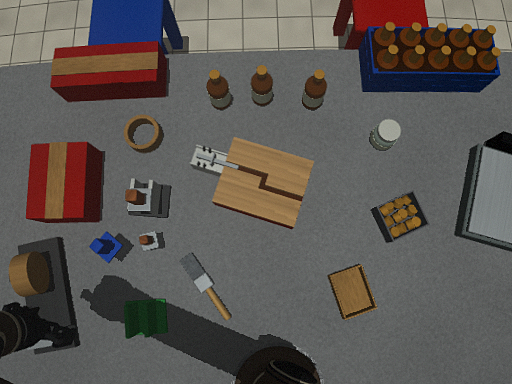

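View pics/side0.png

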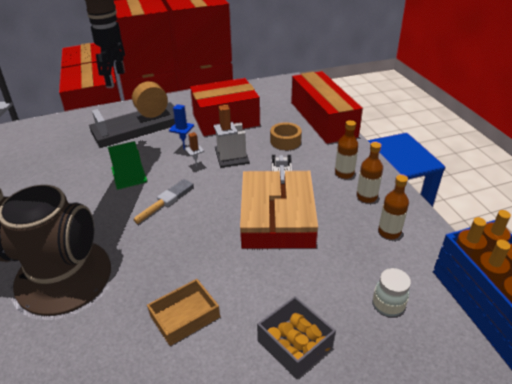

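The top view shows the case at about (263,182), with the gauge bed at (208,158). The meant stylus and rest are at (140,197), a small stylus is at (150,240) and a blue one at (105,245). Bottles, jar and roll are at the top. Next I enlarge the case and rest.

```bash
cat > h.py <<'E'
import cv2,numpy as np
def load(n): return np.load(n,allow_pickle=True).item()
def K(d): return np.array([[d["fx"],0,d["cx"]],[0,d["fy"],d["cy"]],[0,0,1]])
def cast(d,uv,z):
    p=cv2.undistortPoints(np.array(uv,float).reshape(-1,1,2),K(d),np.array(d["dist_coeffs"])).reshape(-1,2)
    T=np.array(d["world_from_camera"]); r=np.c_[p,np.ones(len(p))]@T[:3,:3].T; c=T[:3,3]
    return (c+r*((z-c[2])/r[:,2])[:,None])
def proj(d,P):
    T=np.linalg.inv(np.array(d["world_from_camera"])); 
    return cv2.projectPoints(np.array(P,float).reshape(-1,1,3),cv2.Rodrigues(T[:3,:3])[0],T[:3,3],K(d),np.array(d["dist_coeffs"]))[0].reshape(-1,2)
E
python3 - <<'E'
from h import *
d=load("pics/top0.npy");s=load("pics/side0.npy")
def crop(d,x,y,w,h,k):
    return cv2.resize(d["pixels"][y:y+h,x:x+w,::-1],(w*k,h*k),interpolation=cv2.INTER_CUBIC)
a=crop(d,185,130,135,100,5.0.__int__()); b=crop(d,115,165,65,60,6)
c=crop(s,205,95,60,80,5)
cv2.imwrite("pics/c1.png",a)
H=max(b.shape[0],c.shape[0]);pad=lambda i:cv2.copyMakeBorder(i,0,H-i.shape[0],0,0,0)
cv2.imwrite("pics/c2.png",np.hstack([pad(b),pad(c)]))
im=d["pixels"]; hsv=cv2.cvtColor(im,cv2.COLOR_RGB2HSV)
m=cv2.inRange(hsv,(8,60,90),(25,255,255)); m2=np.zeros_like(m); m2[130:235,205:320]=m[130:235,205:320]
m2=cv2.morphologyEx(m2,cv2.MORPH_CLOSE,np.ones((9,9)))
c=max(cv2.findContours(m2,0,2)[0],key=cv2.contourArea)
q=cv2.approxPolyDP(cv2.convexHull(c),6,True).reshape(-1,2); print(q.tolist())
w=cast(d,q,70); print(np.round(w,1).tolist()); print([np.linalg.norm(w[i]-w[i-1]).round(1) for i in range(len(w))])
E
```

```text
[[233, 137], [313, 161], [293, 226], [212, 201]]
[[660.1, 99.9, 70.0], [589.3, -107.3, 70.0], [421.6, -48.7, 70.0], [490.9, 156.1, 70.0]]
[np.float64(178.3), np.float64(219.0), np.float64(177.7), np.float64(216.3)]
```

View pics/c1.png

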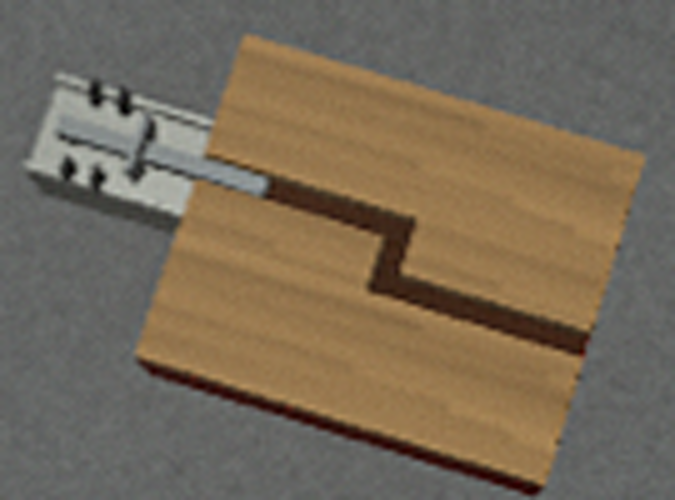

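View pics/c2.png

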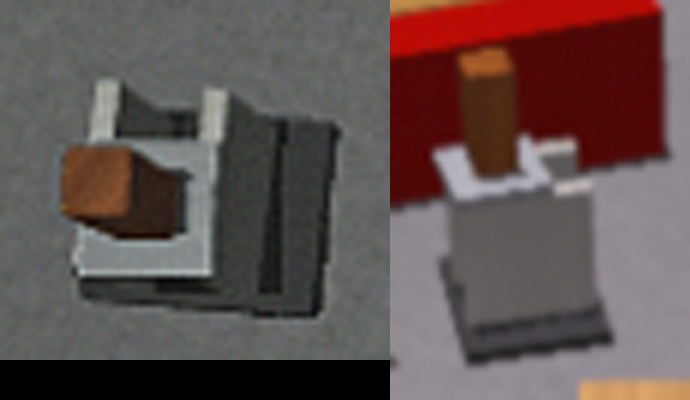

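The crops show the dark joint from (302,198) through corners (262,186) and (265,175) to the tongue end at (238,167). The handle top is at (131,195), the flange centre about (139.5,199.5), and the wall ends are at (133,179) and (151,180).

```bash
python3 - <<'E'
from h import *
d=load("pics/top0.npy");s=load("pics/side0.npy")
im=d["pixels"]
f=lambda pts,k,ox,oy:[(x/k+ox-.0,y/k+oy) for x,y in pts]
t=np.radians(-18.8);R=np.array([[np.cos(t),-np.sin(t)],[np.sin(t),np.cos(t)]]);
w=np.array([[660.1,99.9],[589.3,-107.3],[421.6,-48.7],[490.9,156.1]])
print("centre",w.mean(0)); 
for a,b in((1,0),(2,3)): v=w[b]-w[a];print(np.degrees(np.arctan2(-v[0],v[1])))
for a,b in((2,1),(3,0)): v=w[b]-w[a];print(np.degrees(np.arctan2(v[1],v[0])))
c=w.mean(0)
# joint edges crop coordinates
P=f([(585,343),(402,290-4),(385,278),(400,228),(268,187)],5,185,130)
g=cast(d,P,70)[:,:2]; print("joint in case",np.round((g-c)@R,1).tolist())
# dark mask inside the lid, undist->case
hsv=cv2.cvtColor(im,cv2.COLOR_RGB2HSV)
v,u=np.mgrid[130:230,185:320]; uv=np.c_[u.ravel(),v.ravel()]
g=(cast(d,uv,70)[:,:2]-c)@R; V=hsv[uv[:,1],uv[:,0],2].astype(int)
for y0,y1 in((-100,-60),(-60,-20),(20,40),(45,65)):
    k=(g[:,1]>y0)&(g[:,1]<y1)&(abs(g[:,0])<45)&(V<90); print(y0,y1,k.sum(),g[k,0].mean(),np.percentile(g[k,0],[5,95]))
k=(abs(g[:,0])<7)&(abs(g[:,1])<30)&(V<90);print("cross y",g[k,1].mean(),np.percentile(g[k,1],[5,95]))
T=f([(65,148),(132,148),(128,215),(62,210)],6,115,165); g=cast(d,T,173)[:,:2]; print("handle",g.round(1).tolist(),g.mean(0))
F=f([(215,140),(213,273),(80,275)],6,115,165); g=cast(d,F,103)[:,:2]; print("flange",g.round(1).tolist(),(g[0]+g[2])/2)
W=f([(97,80),(122,82),(205,88),(229,90)],6,115,165); g=cast(d,W,95)[:,:2]; print("walls",g.round(1).tolist())
B=f([(340,122),(322,316),(80,300)],6,115,165); g=cast(d,B,10)[:,:2]; print("base",g.round(1).tolist(),(g[0]+g[2])/2)
S=f([(460,60),(480,76),(515,62),(487,50)],5,205-78,95); g=cast(s,S,173)[:,:2]; print("side handle",g.round(1).tolist(),g.mean(0))
S=f([(432,150),(550,188),(468,207)],5,205-78,95); g=cast(s,S,103)[:,:2]; print("side flange",g.round(1).tolist())
E
```

```text
centre [540.475  25.   ]
-18.865238326458293
-18.69473483919257
-19.261125871749805
-18.373974266820653
joint in case [[-14.7, -110.0], [-14.2, -11.8], [-12.8, -2.2], [14.6, -1.8], [15.1, 70.0]]
-100 -60 78 -14.490736273056969 [-20.20686335  -8.76618124]
-60 -20 74 -14.345683375187765 [-19.86889005  -8.7882775 ]
20 40 35 16.187598690625087 [10.82429152 21.49439867]
45 65 36 15.993127129930794 [10.30143474 21.40155647]
cross y -0.5198725720101329 [-5.24573653  4.50646199]
handle [[506.9, 348.1], [506.1, 321.0], [479.6, 321.9], [482.2, 348.6]] [493.71833068 334.91239935]
flange [[521.9, 307.1], [465.6, 306.9], [466.0, 363.9]] [493.97997876 335.50743088]
walls [[551.0, 361.5], [549.8, 350.5], [546.1, 314.2], [544.9, 303.7]]
base [[546.7, 274.6], [457.5, 281.9], [467.3, 394.5]] [506.96571369 334.54596099]
side handle [[477.6, 336.5], [483.4, 314.2], [506.4, 323.2], [495.2, 342.8]] [490.66182671 329.20074146]
side flange [[462.5, 362.5], [516.1, 296.7], [466.2, 292.9]]
```

Emit:
{"op": "step_arm", "data": {"commands": [[[0,0,0],[0,0,-0.0426],1],[[0,0,0],[0,0,-0.0426],1],[[0,0,0],[0,0,-0.0426],1],[[-0.4,-0.2,0],[0,0,0],1],[[-0.8,-0.4,0],[0,0,0],1],[[-0.9,-0.44,0],[0,0,0],1],[[-0.9,-0.44,0],[0,0,0],1],[[-0.9,-0.44,0],[0,0,0],1]], "squeeze": 60}}

```text
clock: 1.1
eef_pos: [369.9, 398.6, 231.1]
tool_rot: [-180.0, 0.0, 178.8]
wrist_force: [-0.4, 0.3, 1.0]
grip_width: 85.5
finger_force: 0.0
```

Emit:
{"op": "step_arm", "data": {"commands": [[[-0.9,-0.44,0],[0,0,0],1],[[-0.9,-0.44,0],[0,0,0],1],[[-0.8,-0.4,0],[0,0,0],1],[[-0.4,-0.2,0],[0,0,0],1],[[-0.175,-0.0925,0],[0,0,0],1],[[0,0,0],[0,0,0],1],[[0,0,0],[0,0,0],1]]}}

```text
clock: 1.98
eef_pos: [493.2, 335.5, 231.4]
tool_rot: [180.0, -0.0, 179.1]
wrist_force: [-0.1, 0.2, 0.2]
grip_width: 85.6
finger_force: 0.0
```

Emit:
{"op": "step_arm", "data": {"commands": [[[0,0,0.6],[0,0,0],1],[[0,0,0.7],[0,0,0],1],[[0,0,0.7],[0,0,0],1],[[0,0,0.5],[0,0,0],1],[[0,0,0.2],[0,0,0],1],[[0,0,0],[0,0,0],1],[[0,0,0],[0,0,0],-1],[[0,0,0],[0,0,0],-1]]}}

```text
clock: 2.98
eef_pos: [494.4, 335.4, 124.3]
tool_rot: [179.9, 0.1, 179.0]
wrist_force: [0.5, 0.6, 0.1]
grip_width: 51.7
finger_force: 0.0
```

Emit:
{"op": "step_arm", "data": {"commands": [[[0,0,0],[0,0,0],-1],[[0,0,0],[0,0,0],-1],[[0,0,0],[0,0,0],-1],[[0,0,0],[0,0,0],-1]]}}

```text
clock: 3.48
eef_pos: [494.4, 335.2, 123.9]
tool_rot: [180.0, 0.1, 179.0]
wrist_force: [0.1, -0.0, 6.0]
grip_width: 27.3
finger_force: 60.0
```

Emit:
{"op": "step_arm", "data": {"commands": [[[0,0,-0.3],[0,0,0],-1],[[0,0,-0.6],[0,0,0],-1],[[0,0,-0.7],[0,0,0],-1],[[0,0,-0.6],[0,0,0],-1],[[0,0,-0.3],[0,0,0],-1],[[-0.01,-0.3,0],[0,0,0],-1],[[-0.01,-0.7,0],[0,0,0],-1],[[-0.015,-0.95,0],[0,0,0],-1]]}}

```text
clock: 4.47
eef_pos: [493.4, 255.7, 221.6]
tool_rot: [-179.9, -0.1, 179.1]
wrist_force: [0.5, -0.4, -1.6]
grip_width: 27.1
finger_force: 59.3
```

Emit:
{"op": "step_arm", "data": {"commands": [[[-0.015,-1,0],[0,0,0],-1],[[-0.015,-1,0],[0,0,0],-1],[[-0.015,-1,0],[0,0,0],-1],[[-0.015,-1,0],[0,0,0],-1],[[-0.015,-1,0],[0,0,0],-1],[[-0.015,-1,0],[0,0,0],-1],[[-0.01,-1,0],[0,0,0],-1],[[-0.01,-0.7,0],[0,0,0],-1]]}}

```text
clock: 5.48
eef_pos: [491.8, -53.1, 221.9]
tool_rot: [-180.0, -0.1, 178.9]
wrist_force: [-0.2, -0.1, -2.2]
grip_width: 27.2
finger_force: 59.4
```

Emit:
{"op": "step_arm", "data": {"commands": [[[0,-0.35,0],[0,0,0],-1],[[0,-0.15,0],[0,0,0],-1],[[0,0,0],[0,0,0],-1],[[0,0,0],[0,0,0],-1],[[0,0,0],[0,0,0],-1]]}}

```text
clock: 6.1
eef_pos: [492.9, -70.3, 223.3]
tool_rot: [180.0, 0.0, 179.1]
wrist_force: [0.2, -0.1, -2.8]
grip_width: 27.7
finger_force: 59.4
```

```bash
python3 - <<'E'
from cell import manip
from h import *
ims=[]
st=manip.sense();print(st["eef_pos"],st["tool_rot"],st["wrist_force"],st["clock"])
p=st["eef_pos"]; 
for n in("top","side"):
    d=manip.get_image(n); np.save(f"pics/{n}1.npy",d,allow_pickle=True)
    e=proj(d,[[p[0],p[1],p[2]-103.5]])[0]; print(n,"expected point",e)
    x,y=int(e[0])-30,int(e[1])-40; print("crop",x,y)
    ims.append(cv2.resize(d["pixels"][y:y+60,x:x+50,::-1],None,fx=8,fy=8,interpolation=cv2.INTER_CUBIC))
cv2.imwrite("pics/c3.png",np.hstack(ims))
E
```

```text
[492.87925552 -70.32978457 223.30346274] [1.79994332e+02 1.74319838e-03 1.79076272e+02] [ 0.16060013 -0.05534977 -2.78046485] 6.1
top expected point [302.26342127 194.71598621]
crop 272 154
side expected point [273.36729832 208.64399814]
crop 243 168
```

View pics/c3.png

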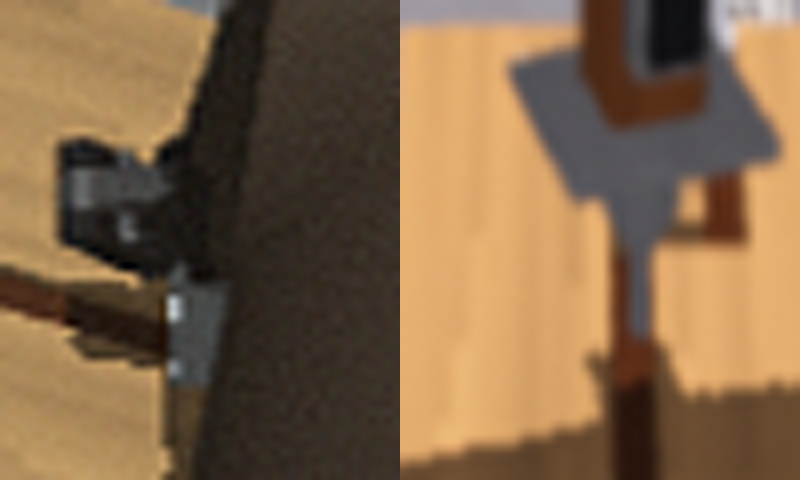

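Right half: the pin tip is at side (272.5,209.8), against an expected (273.4,208.6), so it is within about 2 mm. The top view shows the flange's lower-left corner at (292.5,201.6). I check that and also measure the joint in the side view.

```bash
python3 - <<'E'
from h import *
d=load("pics/top1.npy");s=load("pics/side1.npy");s0=load("pics/side0.npy")
print("flange corner",cast(d,[(292.5,201.6)],202.8),"exp",492.9-29,-70.3+29)
print("tip in side",cast(s,[(272.5,209.8)],119.8))
C=np.array([541.1,24.5]);t=np.radians(-18.8);R=np.array([[np.cos(t),-np.sin(t)],[np.sin(t),np.cos(t)]])
v,u=np.mgrid[160:250,235:320]; uv=np.c_[u.ravel(),v.ravel()]
g=(cast(s0,uv,70)[:,:2]-C)@R; V=s0["pixels"].max(2)[uv[:,1],uv[:,0]].astype(int)
for y0,y1 in((-105,-60),(-60,-20),(20,60)):
    k=(g[:,1]>y0)&(g[:,1]<y1)&(abs(g[:,0])<45)&(V<120); print(y0,k.sum(),g[k,0].mean(),np.percentile(g[k,0],[5,95]))
for x0,x1 in((-50,-30),(30,50)):
    k=(g[:,0]>x0)&(g[:,0]<x1)&(V>150)&(abs(g[:,1])<150)&(s0["pixels"][uv[:,1],uv[:,0],2]<150); print("lid y ext",np.percentile(g[k,1],[0.5,99.5]))
k=(g[:,1]>-60)&(g[:,1]<60)&(V>150)&(s0["pixels"][uv[:,1],uv[:,0],2]<150)&(abs(g[:,0])<110);print("lid x ext",np.percentile(g[k,0],[.5,99.5]))
E
```

```text
flange corner [[464.08648818 -39.35916769 202.8       ]] exp 463.9 -41.3
tip in side [[489.70195342 -73.37463161 119.8       ]]
-105 65 -17.318556763616613 [-22.19062677 -12.38229809]
-60 41 -17.52518424999147 [-21.45775145 -13.7355441 ]
20 36 12.114390461753235 [ 7.93246884 16.34328764]
lid y ext [-112.02481445  110.5128331 ]
lid y ext [-112.96793888  109.2473454 ]
lid x ext [-94.31306741  89.08906388]
```

Emit:
{"op": "step_arm", "data": {"commands": [[[0.02,-0.05,0.2],[0,0,0],-1],[[0,0,0.35],[0,0,0],-1],[[0,0,0.35],[0,0,0],-1],[[0,0,0.2],[0,0,0],-1],[[0,0,0.1],[0,0,0],-1],[[0,0,0.075],[0,0,0],-1],[[0,0,0],[0,0,0],-1]]}}

```text
clock: 7.08
eef_pos: [492.1, -73.0, 172.4]
tool_rot: [-180.0, 0.0, 179.0]
wrist_force: [0.1, -0.3, -1.5]
grip_width: 27.3
finger_force: 59.4
```

Emit:
{"op": "step_arm", "data": {"commands": [[[0,0,0.05],[0,0,0],-1],[[0,0,0.05],[0,0,0],-1],[[0,0,0],[0,0,0],-1]]}}

```text
clock: 7.45
eef_pos: [491.9, -73.0, 168.2]
tool_rot: [180.0, -0.0, 179.0]
wrist_force: [-0.1, -1.0, -1.5]
grip_width: 27.1
finger_force: 59.4
```

Emit:
{"op": "step_arm", "data": {"commands": [[[0,0,0.05],[0,0,0],-1],[[0,0,0.05],[0,0,0],-1],[[0,0,0],[0,0,0],-1]]}}

```text
clock: 7.82
eef_pos: [491.8, -73.0, 164.1]
tool_rot: [180.0, -0.0, 179.0]
wrist_force: [-0.4, 0.2, -1.2]
grip_width: 27.6
finger_force: 59.4
```

```bash
python3 - <<'E'
from cell import manip
from h import *
st=manip.sense();print(st["eef_pos"],st["wrist_force"])
d=manip.get_image("side"); np.save("pics/side2.npy",d,allow_pickle=True)
cv2.imwrite("pics/c4.png",cv2.resize(d["pixels"][155:255,235:325,::-1],None,fx=6,fy=6,interpolation=cv2.INTER_CUBIC))
E
```

```text
[491.82534574 -72.95741837 164.07657369] [-0.37281665  0.20969528 -1.21921813]
```

View pics/c4.png

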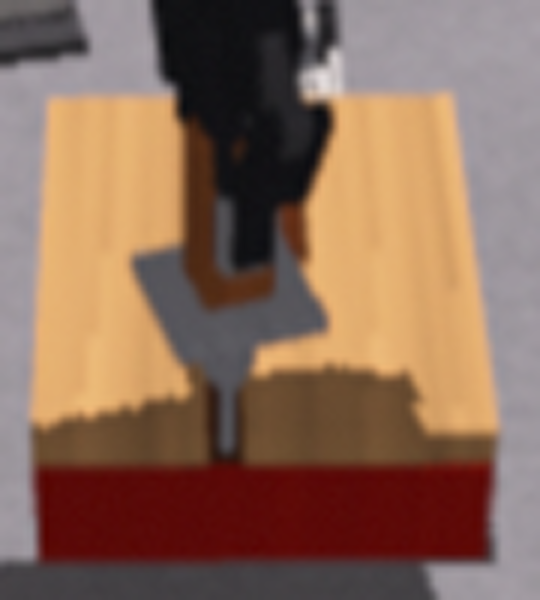

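The pin sits centred in the joint at the open end (crop (229,460), joint 212–243). Now I draw it along.

Emit:
{"op": "step_arm", "data": {"commands": [[[-0.0229,0.0714,0],[0,0,0],-1],[[-0.0459,0.1428,0],[0,0,0],-1],[[-0.0459,0.1428,0],[0,0,0],-1],[[-0.0459,0.1428,0],[0,0,0],-1],[[-0.0459,0.1428,0],[0,0,0],-1],[[-0.0459,0.1428,0],[0,0,0],-1],[[-0.0459,0.1428,0],[0,0,0],-1],[[-0.0459,0.1428,0],[0,0,0],-1]]}}

```text
clock: 8.88
eef_pos: [506.6, -30.0, 164.3]
tool_rot: [-180.0, -0.0, 179.0]
wrist_force: [0.5, -0.2, -1.2]
grip_width: 27.3
finger_force: 59.4
```

Emit:
{"op": "step_arm", "data": {"commands": [[[-0.0459,0.1428,0],[0,0,0],-1],[[-0.0459,0.1428,0],[0,0,0],-1],[[-0.0459,0.1428,0],[0,0,0],-1],[[-0.0459,0.1428,0],[0,0,0],-1],[[-0.0459,0.1428,0],[0,0,0],-1],[[-0.0459,0.1428,0],[0,0,0],-1],[[-0.0459,0.1428,0],[0,0,0],-1],[[-0.0229,0.0714,0],[0,0,0],-1]]}}

```text
clock: 9.88
eef_pos: [521.1, 12.6, 164.3]
tool_rot: [180.0, -0.0, 179.0]
wrist_force: [-0.4, -0.2, -2.0]
grip_width: 27.6
finger_force: 59.4
```

Emit:
{"op": "step_arm", "data": {"commands": [[[-0.0459,0.1428,0],[0,0,0],-1],[[-0.0459,0.1428,0],[0,0,0],-1],[[-0.0229,0.0714,0],[0,0,0],-1],[[-0.0115,0.0357,0],[0,0,0],-1],[[0,0,0],[0,0,0],-1]]}}

```text
clock: 10.5
eef_pos: [526.3, 27.9, 164.3]
tool_rot: [-180.0, -0.0, 179.0]
wrist_force: [0.5, -0.5, -1.7]
grip_width: 27.1
finger_force: 59.4
```

```bash
python3 - <<'E'
from cell import manip
from h import *
st=manip.sense();print(st["eef_pos"],st["wrist_force"])
d=manip.get_image("side"); e=manip.get_image("top")
a=cv2.resize(d["pixels"][150:250,235:325,::-1],None,fx=5,fy=5,interpolation=cv2.INTER_CUBIC)
b=cv2.resize(e["pixels"][140:240,225:295,::-1],None,fx=5,fy=5,interpolation=cv2.INTER_CUBIC)
cv2.imwrite("pics/c5.png",np.hstack([a,b]))
E
```

```text
[526.29483613  27.85754015 164.26583002] [ 0.51904061 -0.45219507 -1.72117458]
```

View pics/c5.png

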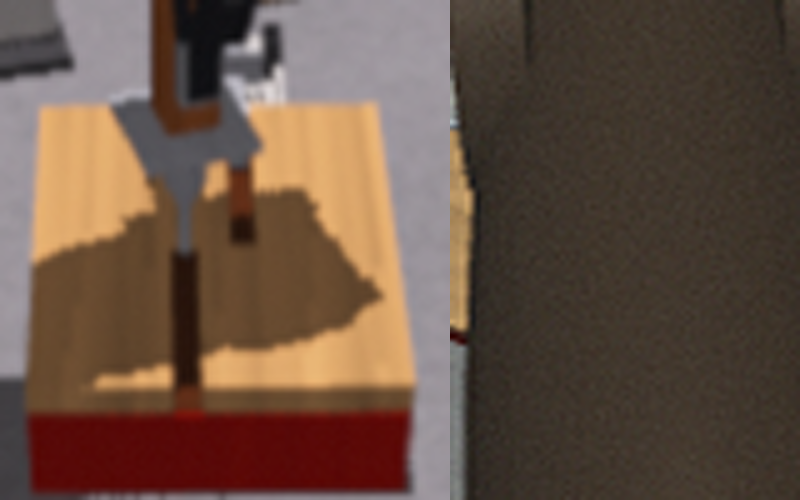

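The pin tip is at crop (187,252) and the cross-channel front edge at row 243, so the pin stands about 1–2 mm short of the cross centre line. I add 1 mm and then cross.

Emit:
{"op": "step_arm", "data": {"commands": [[[-0.0076,0.0238,0],[0,0,0],-1],[[-0.0595,-0.0191,0],[0,0,0],-1],[[-0.119,-0.0382,0],[0,0,0],-1],[[-0.119,-0.0382,0],[0,0,0],-1],[[-0.119,-0.0382,0],[0,0,0],-1],[[-0.119,-0.0382,0],[0,0,0],-1],[[0,0,0],[0,0,0],-1]]}}

```text
clock: 11.48
eef_pos: [548.3, 21.4, 164.2]
tool_rot: [-180.0, -0.0, 179.0]
wrist_force: [0.0, -0.2, -1.6]
grip_width: 27.4
finger_force: 59.4
```

Emit:
{"op": "step_arm", "data": {"commands": [[[-0.119,-0.0382,0],[0,0,0],-1],[[-0.0595,-0.0191,0],[0,0,0],-1],[[0,0,0],[0,0,0],-1]]}}

```text
clock: 11.85
eef_pos: [555.2, 19.1, 164.2]
tool_rot: [-180.0, -0.0, 179.0]
wrist_force: [-0.3, -0.8, -2.3]
grip_width: 27.3
finger_force: 59.4
```

Emit:
{"op": "step_arm", "data": {"commands": [[[-0.0229,0.0714,0],[0,0,0],-1],[[-0.0459,0.1428,0],[0,0,0],-1],[[-0.0459,0.1428,0],[0,0,0],-1],[[-0.0459,0.1428,0],[0,0,0],-1],[[-0.0459,0.1428,0],[0,0,0],-1],[[-0.0459,0.1428,0],[0,0,0],-1],[[-0.0459,0.1428,0],[0,0,0],-1],[[-0.0459,0.1428,0],[0,0,0],-1]]}}

```text
clock: 12.85
eef_pos: [569.7, 62.1, 164.3]
tool_rot: [-180.0, -0.0, 179.0]
wrist_force: [-0.3, -0.5, -1.4]
grip_width: 27.3
finger_force: 59.4
```

Emit:
{"op": "step_arm", "data": {"commands": [[[-0.0459,0.1428,0],[0,0,0],-1],[[-0.0459,0.1428,0],[0,0,0],-1],[[-0.0459,0.1428,0],[0,0,0],-1],[[-0.0459,0.1428,0],[0,0,0],-1],[[-0.0459,0.1428,0],[0,0,0],-1],[[-0.0459,0.1428,0],[0,0,0],-1],[[-0.0229,0.0714,0],[0,0,0],-1],[[0,0,0],[0,0,0],-1]]}}

```text
clock: 13.85
eef_pos: [582.1, 98.7, 164.3]
tool_rot: [-180.0, -0.0, 179.0]
wrist_force: [0.2, -1.6, -1.1]
grip_width: 27.7
finger_force: 59.5
```

```bash
python3 - <<'E'
from cell import manip
from h import *
st=manip.sense();print(st["eef_pos"],st["wrist_force"])
d=manip.get_image("side"); e=manip.get_image("top")
a=cv2.resize(d["pixels"][145:215,240:310,::-1],None,fx=6,fy=6,interpolation=cv2.INTER_CUBIC)
b=cv2.resize(e["pixels"][130:200,180:240,::-1],None,fx=6,fy=6,interpolation=cv2.INTER_CUBIC)
cv2.imwrite("pics/c6.png",np.hstack([a,b]))
E
```

```text
[582.13815912  98.65204654 164.26794077] [ 0.23793062 -1.62831027 -1.06470189]
```

View pics/c6.png

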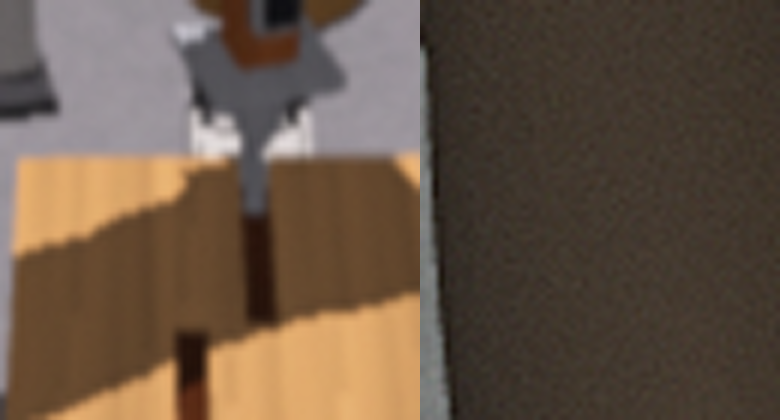

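The pin (254,210) is in the last leg against the tongue, with about 1.6 N of push. I push on to about 25 mm of slide and hold.

Emit:
{"op": "step_arm", "data": {"commands": [[[-0.0306,0.0952,0],[0,0,0],-1],[[-0.0306,0.0952,0],[0,0,0],-1],[[-0.0306,0.0952,0],[0,0,0],-1],[[-0.0076,0.0238,0],[0,0,0],-1],[[0,0,0],[0,0,0],-1],[[0,0,0],[0,0,0],-1],[[0,0,0],[0,0,0],-1],[[0,0,0],[0,0,0],-1]]}}

```text
clock: 14.95
eef_pos: [586.3, 110.8, 164.3]
tool_rot: [-180.0, -0.0, 179.0]
wrist_force: [-0.1, -3.2, -1.8]
grip_width: 27.3
finger_force: 59.5
```

```bash
python3 - <<'E'
from cell import manip
from h import *
F=[]
for i in range(4):
    d=manip.get_image("side"); st=manip.sense(); F.append(st["wrist_force"])
print(st["eef_pos"],np.mean(F,0),st["clock"])
np.save("pics/side3.npy",d,allow_pickle=True)
a=cv2.resize(d["pixels"][130:200,245:305,::-1],None,fx=8,fy=8,interpolation=cv2.INTER_CUBIC)
cv2.imwrite("pics/c7.png",a)
E
```

```text
[586.27641861 110.81738683 164.31288013] [-0.04470969 -3.00702328 -1.72185381] 15.15
```

View pics/c7.png

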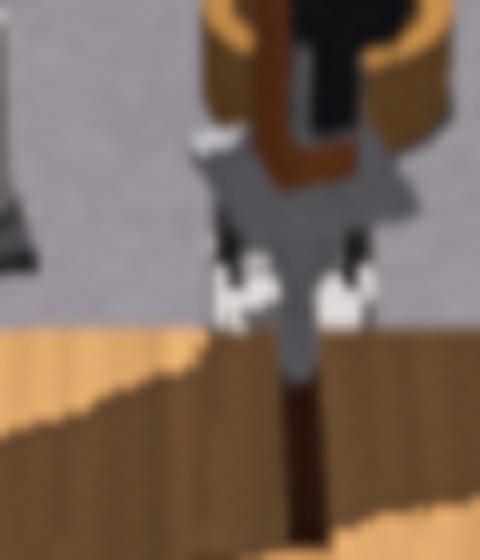

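The force is about 2.6 N net, which matches a slide of 24 mm. I hold a few mm either side as insurance, then back off slowly.

Emit:
{"op": "step_arm", "data": {"commands": [[[-0.0229,0.0714,0],[0,0,0],-1],[[0,0,0],[0,0,0],-1],[[0,0,0],[0,0,0],-1],[[0,0,0],[0,0,0],-1],[[0,0,0],[0,0,0],-1],[[0,0,0],[0,0,0],-1],[[0.0268,-0.0833,0],[0,0,0],-1],[[0.0268,-0.0833,0],[0,0,0],-1]]}}

```text
clock: 16.15
eef_pos: [584.9, 107.0, 164.3]
tool_rot: [180.0, -0.0, 179.0]
wrist_force: [-0.7, -2.2, -1.5]
grip_width: 27.3
finger_force: 59.5
```

Emit:
{"op": "step_arm", "data": {"commands": [[[0,0,0],[0,0,0],-1],[[0,0,0],[0,0,0],-1],[[0,0,0],[0,0,0],-1],[[0,0,0],[0,0,0],-1],[[0,0,0],[0,0,0],-1],[[0.0306,-0.0952,0],[0,0,0],-1],[[0.0306,-0.0952,0],[0,0,0],-1],[[0.0306,-0.0952,0],[0,0,0],-1]]}}

```text
clock: 17.15
eef_pos: [581.0, 95.6, 164.3]
tool_rot: [180.0, -0.0, 179.0]
wrist_force: [-0.4, -1.6, -2.0]
grip_width: 27.5
finger_force: 59.5
```

Emit:
{"op": "step_arm", "data": {"commands": [[[0.0306,-0.0952,0],[0,0,0],-1],[[0.0306,-0.0952,0],[0,0,0],-1],[[0.0306,-0.0952,0],[0,0,0],-1],[[0.0306,-0.0952,0],[0,0,0],-1],[[0,0,0],[0,0,0],-1],[[0,0,0],[0,0,0],-1]]}}

```text
clock: 17.9
eef_pos: [576.0, 80.8, 164.3]
tool_rot: [180.0, 0.0, 179.0]
wrist_force: [0.0, 0.5, -0.6]
grip_width: 27.2
finger_force: 59.6
```

Emit:
{"op": "step_arm", "data": {"commands": [[[0,0,-0.1],[0,0,0],-1],[[0,0,-0.12],[0,0,0],-1],[[0,0,-0.15],[0,0,0],-1],[[0,0,-0.3],[0,0,0],-1],[[0,0,-0.4],[0,0,0],-1],[[0,0,-0.4],[0,0,0],-1],[[0.1,0.32,0],[0,0,0],-1],[[0.25,0.75,0],[0,0,0],-1]]}}

```text
clock: 18.9
eef_pos: [562.8, 124.0, 223.1]
tool_rot: [180.0, 0.0, 178.9]
wrist_force: [0.4, 0.3, -2.4]
grip_width: 27.7
finger_force: 59.6
```

Emit:
{"op": "step_arm", "data": {"commands": [[[0.3,0.9,0],[0,0,0],-1],[[0.3,0.9,0],[0,0,0],-1],[[0.3,0.9,0],[0,0,0],-1],[[0.3,0.9,0],[0,0,0],-1],[[0.3,0.9,0],[0,0,0],-1],[[0.2,0.5,0],[0,0,0],-1],[[0.1,0.25,0],[0,0,0],-1],[[0,0,0],[0,0,0],-1]]}}

```text
clock: 19.9
eef_pos: [494.2, 335.0, 222.9]
tool_rot: [-180.0, -0.0, 179.0]
wrist_force: [0.1, -0.5, -1.6]
grip_width: 27.5
finger_force: 59.6
```

Emit:
{"op": "step_arm", "data": {"commands": [[[0,0,0],[0,0,0],-1],[[0,0,0],[0,0,0],-1]]}}

```text
clock: 20.15
eef_pos: [494.8, 334.0, 223.2]
tool_rot: [-180.0, 0.0, 178.9]
wrist_force: [0.3, -0.7, -2.3]
grip_width: 27.2
finger_force: 59.6
```

Emit:
{"op": "step_arm", "data": {"commands": [[[0,0.015,0.3],[0,0,0],-1],[[0,0,0.6],[0,0,0],-1],[[0,0,0.6],[0,0,0],-1],[[0,0,0.5],[0,0,0],-1],[[0,0,0.25],[0,0,0],-1],[[0,0,0.15],[0,0,0],-1],[[0,0,0.05],[0,0,0],-1],[[0,0,0],[0,0,0],-1]]}}

```text
clock: 21.15
eef_pos: [494.6, 335.6, 125.6]
tool_rot: [180.0, 0.0, 179.0]
wrist_force: [-0.0, 0.7, -1.8]
grip_width: 27.7
finger_force: 59.6
```

Emit:
{"op": "step_arm", "data": {"commands": [[[0,0,0.025],[0,0,0],-1],[[0,0,0],[0,0,0],-1],[[0,0,0],[0,0,0],-1]]}}

```text
clock: 21.52
eef_pos: [494.4, 335.5, 124.3]
tool_rot: [180.0, 0.0, 179.0]
wrist_force: [-0.3, -0.4, -1.2]
grip_width: 27.2
finger_force: 59.6
```

Not in contact yet, so I lower a little more.

Emit:
{"op": "step_arm", "data": {"commands": [[[0,0,0.02],[0,0,0],-1],[[0,0,0],[0,0,0],-1],[[0,0,0],[0,0,0],-1]]}}

```text
clock: 21.9
eef_pos: [494.5, 335.6, 123.9]
tool_rot: [180.0, 0.0, 179.0]
wrist_force: [-2.0, -1.1, 6.2]
grip_width: 27.4
finger_force: 60.4
```

Emit:
{"op": "step_arm", "data": {"commands": [[[0,0,0],[0,0,0],1],[[0,0,0],[0,0,0],1],[[0,0,0],[0,0,0],1],[[0,0,0],[0,0,0],1],[[0,0,-0.2],[0,0,0],1],[[0,0,-0.6],[0,0,0],1],[[0,0,-0.8],[0,0,0],1],[[0,0,-0.8],[0,0,0],1]]}}

```text
clock: 22.9
eef_pos: [494.3, 335.5, 220.8]
tool_rot: [180.0, 0.0, 179.0]
wrist_force: [1.1, 0.9, 0.3]
grip_width: 85.4
finger_force: 0.0
```

Emit:
{"op": "step_arm", "data": {"commands": [[[0,0,-0.6],[0,0,0],1],[[0.6,0.3,0],[0,0,0],1],[[0.9,0.4,0],[0,0,0],1],[[0.9,0.4,0],[0,0,0],1],[[0.9,0.4,0],[0,0,0],1],[[0.9,0.4,0],[0,0,0],1],[[0.6,0.3,0],[0,0,0],1],[[0,0,0],[0,0,0],1]]}}

```text
clock: 23.9
eef_pos: [302.7, 427.5, 244.1]
tool_rot: [179.9, 0.0, 179.2]
wrist_force: [0.1, 0.2, -0.3]
grip_width: 85.5
finger_force: 0.0
```

```bash
python3 - <<'E'
from cell import manip
from h import *
d=manip.get_image("side"); e=manip.get_image("top"); print(manip.sense()["clock"])
a=cv2.resize(d["pixels"][90:180,200:320,::-1],None,fx=3,fy=3,interpolation=cv2.INTER_CUBIC)
b=cv2.resize(e["pixels"][130:220,115:255,::-1],None,fx=3,fy=3,interpolation=cv2.INTER_CUBIC)
cv2.imwrite("pics/c8.png",np.hstack([a,b]))
E
```

```text
24.0
```

View pics/c8.png

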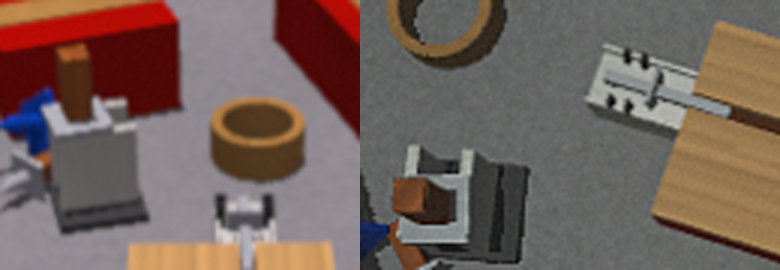

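The stylus hangs upright in its rest, with the flange on the walls (top crop (430,215)). The pointer is back at its rest place, clear of the ridges. Something blue shows close to the rest, so I check numerically whether the look-alike moved.

```bash
python3 - <<'E'
from cell import manip
from h import *
np.save("pics/topE.npy",manip.get_image("top"),allow_pickle=True);np.save("pics/sideE.npy",manip.get_image("side"),allow_pickle=True)
for n in("top0","top1","topE","side0","side1","side2","side3","sideE"):
    d=load(f"pics/{n}.npy"); hsv=cv2.cvtColor(d["pixels"],cv2.COLOR_RGB2HSV); m=cv2.inRange(hsv,(110,150,40),(128,255,255))
    N,l,s,c=cv2.connectedComponentsWithStats(m)
    print(n,[(s[i,:4].tolist(),int(s[i,4])) for i in range(1,N) if s[i,4]>40 and (c[i][0]<260 and c[i][1]>90)])
a,b=[load(f"pics/{n}.npy")["pixels"] for n in("top0","topE")]
def oran(im,y0,y1,x0,x1):
    m=cv2.inRange(cv2.cvtColor(im[y0:y1,x0:x1],cv2.COLOR_RGB2HSV),(3,120,60),(16,255,255));N,l,s,c=cv2.connectedComponentsWithStats(m)
    return [((c[i]+[x0,y0]).round(1).tolist(),int(s[i,4])) for i in range(1,N) if s[i,4]>15]
for im in(a,b): print(oran(im,175,260,110,185))
for x0,x1,y0,y1 in((200,335,60,112),(365,405,115,155),(120,165,110,155)):
    print("diff",np.abs(a[y0:y1,x0:x1].astype(int)-b[y0:y1,x0:x1]).mean().round(2))
print(manip.sense()["eef_pos"])
E
```

```text
top0 [([90, 232, 33, 31], 436)]
top1 [([95, 185, 29, 52], 580)]
topE [([95, 185, 29, 52], 583)]
side0 [([170, 105, 24, 36], 414)]
side1 [([200, 120, 18, 21], 187)]
side2 [([200, 120, 18, 21], 187)]
side3 [([200, 120, 18, 21], 187)]
sideE [([200, 120, 18, 21], 175)]
[([131.0, 195.0], 120), ([143.3, 239.3], 63)]
[([131.2, 194.8], 123), ([129.9, 213.4], 83)]
diff 3.17
diff 3.26
diff 3.2
[304.64748517 426.54502151 243.46952567]
```

```bash
python3 -c "
from cell import manip
print(manip.sign_off())"
```

```text
the job is handed in; nothing more can be done
None
```

The job is handed in with no verdict returned: the joint was drawn in one pass, the gauge held at about 25 mm by estimate (position and push force, pointer hidden from the cameras) and let spring back, the stylus hung back upright in its rest, and the bottles, jar and roll left unmoved; the blue and small look-alike styli, which I was to leave alone, were displaced to beside the rest during my approach and first traverse (cause not established), and I did not put them back.

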